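# Seat the rocking socket insert of a smart plug

## Robot

A 6-joint arm with a two-finger parallel gripper is mounted at the origin on the work surface. World frame = base frame: x ahead of the robot, y to its left, z up, the work surface at z = 0. Lengths are in m, angles in rad, forces in N, time in s.
With the tool pointing down it reaches from about 0.375 to 0.975 m from the base axis. Payload 3.8 kg.
Tool frame: the origin (TCP) lies at the centre of the arm's flange, where the gripper is bolted on; the fingertips stand 166 mm ahead of it and the grasp point (between the pads) lies 147 mm ahead of it; z points along the fingers, y is the line along which they close (so a half turn about z gives the same grasp; the last joint's range is limited). The gripper opens to 88 mm and grips with 3 to 60 N. Pads are 18 mm wide; open, the fingers measure 123 mm over their backs; the gripper's body (75 mm by 187 mm) begins 45 mm behind the grasp point.
Start: joints at [1.3, 0.264, 1.604, -0, 1.274, -0.037], TCP at [0.156, 0.657, 0.405] pointing down, gripper open.
Joint ranges: [-2.63, 2.63], [-0.94, 2.18], [0.31, 2.57], [-1.31, 4.45], [0, 2.66], [-2.55, 2.55]. Speed limits (rad/s): [2.57, 2.57, 3.14, 3.14, 3.14, 3.14].

## Interface

Orientations are given as a unit quaternion [w, x, y, z].
In Python, from cell import env, command_gripper, inverse_kinematics, monitor, cams, job_done gives the robot as it stands. Calls block until the motion is done:
- env.goto(position, orientation): joint-space move of the TCP to a pose.
- env.line_to(position, rot=None, v=0.15, stop_force=None): straight line of the TCP; rot=None keeps the orientation; v is the mean speed in m/s. With stop_force (N) it stops when the force on the tool has changed by that much, and returns True; else False.
- env.move_j(angles): joint-space move.
- command_gripper(opening): finger opening in m; the grip force is fixed at half the most; returns when the fingers have stopped.
- env.pause(seconds).
- inverse_kinematics(position, orientation): joint angles nearest the present ones, or None.
- monitor.get_state(): the state.
- cams.read_camera(name): name is "scene" or "side" or "wrist"; returns a dict with "pixels" (400x640x3 uint8, blue, green, red), "z_map" (400x640 float32, m along the optical axis (not along the pixel's ray), 0 where there is no reading), "intrinsics" (3x3 intrinsics, pixels), "distortion" ([k1, k2, p1, p2, k3] as OpenCV has them; the pictures are not rectified), "view" (4x4, takes a point from world to camera coordinates). Camera axes: x right, y down, z forward; pixel columns grow to the right and rows downward; lengths in m; the calibration is good to about 2 mm. A picture is of the moment at which its call begins.
A pose or a line that the arm cannot do raises env.MotionError and nothing moves.
- job_done(): hands the job in; it is judged then, once.
Trained networks look in the newest picture that a camera, given by its name, has taken for a name from the list of things; names that differ only in an ending like _2 or _b are one class to them, and where a whole thing is asked for, a point or a joint stands for the part that bears it (a point fixed in the world has none). Each returns a list of dicts, best first, with "conf" (0 to 1); they miss things now and then, are a little off and sometimes report something else, mostly with a low value. They report only what shows in the picture. A call takes as long as a camera call.
- cams.trace(camera, target): "mask" (400x640 bool, what is visible of it) and "pixel" ([column, row] in pixels, amid what is visible of it).
- cams.pinpoint(camera, target): "pixel" ([column, row] in pixels: a listed point, or the origin of a listed thing).
The state is a dict: "t": time; "joint_pos": joint angles; "joint_vel": joint speeds; "tau": joint torques, N m; "eef_pos": TCP position; "tool_rot": TCP orientation; "force": force on the tool from outside, world axes, zero at the start; "torque": the same for the moment, N m; "grip_width": finger opening in m; "grasp_force": force on a finger pad.
Only numpy, scipy, OpenCV 4.12 (cv2) and the standard library are available. Lean on these libraries where they do the work, as an engineer would, in place of code of your own. Each camera call takes 0.05 s, during which the arm holds its last target. There are 200 camera calls.

## Task

One of the four smart plugs has a round socket insert that was never clipped in. Press the inserts near their rims until you have made the loose one rock, then push that one down in its middle until it is fully home and level. Only press with the fingertips: do not pull any insert up, do not pick anything up and leave the other things on the desk where they are.

Things in the scene. Friction and masses are not known exactly. Their poses are not given: they have to be found in the camera images.
- top_a (a point): middle of the top face of round socket insert A, one of four that look alike: a white plastic disc 50 mm across with small dark pin holes. Its z axis is square to its face (up), its x axis runs along its plug towards the plug's small round button (56 mm away). The plug is a fixed white housing 118 x 66 x 28 mm; the disc is 22 mm off its centre, on the end without the button
- top_b (a point): the same point of insert B. Any one of the four (A to D), in any place of the row, is the loose one. Disc tops lie 66 to 71 mm above the desk, loose or not, as the cradles are of uneven height, so height does not tell. Discs that are home are rigid, their tops 3 mm above their housing; the loose one's top stands 7 mm above its housing, but rests level
- top_c (a point): the same point of insert C. How the loose one behaves: under 1 to 4 N near the rim (say 19 mm from the middle; a wide fingertip may overhang), on any side, it tips about its centre by up to 0.16 rad (rim 4 mm down) and springs level when let go
- top_d (a point): the same point of insert D. Pressed in the middle, the loose one resists with about 10 N, sinks 4 mm to a firm stop and stays there (its top then 62 to 67 mm above the desk), level, no longer rocking; 20 N is ample
- dock: fixed grey board 280 x 460 x 20 mm under the plugs, origin at the centre of its underside; the plugs stand on it in black cradles, in a row along its y axis about 95 mm apart, lengths roughly along its x axis, button ends away from the robot
- adapter: small white charger block 30 x 30 x 34 mm standing loose on the grey board beyond the plugs; bystander; origin at the centre of its underside
- usb_stick: black memory stick 18 x 53 x 9 mm lying loose on the board on the robot's side of the plugs; bystander; origin under its middle
- screwdriver: black-handled screwdriver, 150 mm long along its x axis, 22 mm wide, 20 mm high at the handle, lying loose on the board beyond the plugs; bystander; origin under its middle
- mug: white mug, 80 mm wide, 95 mm high, on the desk to the left; bystander; origin at the centre of its underside
- mouse: round white computer mouse, 64 mm across, 33 mm high, on the desk to the right; bystander; origin at the centre of its underside
- plug_box: cardboard carton 90 x 140 x 80 mm on the desk to the far left; bystander; origin at the centre of its underside
- tape: roll of clear tape lying flat, 90 mm across, 18 mm high, on the desk to the right, near the robot; bystander; origin at the centre of its underside

How it is judged:
By the outcome, as a careful person would: the job done as asked, in the order asked, and still so for the second after the job is handed in, with the robot touching nothing.
It also fails if it takes over 64 s, if anything falls off the work surface, if the arm or the gripper's body presses on something with over 40 N, if the wrist force passes 120 N, or if a joint passes its speed limit or range.

## Working session

There is one attempt and no reset: what is moved stays moved. The work goes in short steps, each a Python script; the robot and the scene stay as the last script left them, time stands still between calls to the robot, and variables do not carry over. Pictures are saved under pics/ and viewed, at most 10 in all, crops included, and the job is handed in when it is done.

```bash
mkdir -p pics; cat > h.py <<'E'
import numpy as np, cv2
from cell import env, command_gripper, inverse_kinematics, monitor, cams, job_done
def unproj(c,px,z=None,h=None):
    """pixel -> world, by depth z or by world height h"""
    n=cv2.undistortPoints(np.array([[px]],float),c['intrinsics'],np.array(c['distortion']))[0,0]
    r=np.array([n[0],n[1],1.]); V=np.array(c['view']); R,t=V[:3,:3],V[:3,3]
    o=-R.T@t; d=R.T@r
    s=z if z is not None else (h-o[2])/d[2]
    return o+s*d
E
python3 - <<'E'
from h import *
for n in ('scene','side'):
    c=cams.read_camera(n); cv2.imwrite(f'pics/{n}0.png',c['pixels'])
    V=np.array(c['view']);print(n,'cam at',(-V[:3,:3].T@V[:3,3]).round(3))
    for d in cams.pinpoint(n,'top_a'):
        u,v=np.round(d['pixel']).astype(int); z=np.median(c['z_map'][v-2:v+3,u-2:u+3])
        print(np.round(d['pixel'],1),round(d['conf'],2),unproj(c,d['pixel'],z).round(4),unproj(c,d['pixel'],h=.0685).round(4))
s=monitor.get_state();print(s['t'],s['tool_rot'],s['force'])
E
```

```text
scene cam at [ 1.409 -0.38   0.721]
[321.6 184.1] 0.72 [0.528  0.0269 0.0702] [0.5258 0.0279 0.0685]
[349.4 173. ] 0.59 [0.5125 0.1273 0.0699] [0.5106 0.1283 0.0685]
[370.3 162.2] 0.56 [0.4833 0.2184 0.0668] [0.4857 0.2168 0.0685]
[291.3 193.9] 0.52 [ 0.5294 -0.0685  0.0675] [ 0.5307 -0.069   0.0685]
side cam at [ 0.271 -1.298  1.09 ]
[296.6 209.5] 0.67 [0.5163 0.0276 0.0679] [0.5162 0.0268 0.0685]
[287.1 194.9] 0.61 [0.5023 0.1176 0.0691] [0.5024 0.1184 0.0685]
[303.3 226.2] 0.55 [ 0.5187 -0.0608  0.0643] [ 0.5177 -0.0659  0.0685]
[367.9 343.7] 0.48 [ 0.5783 -0.5332  0.0296] [ 0.5671 -0.5613  0.0685]
0.2 [-9.50293663e-05  1.16625670e-01  9.93175712e-01 -6.69906585e-04] [ 0.1820409  -1.07866807 -0.2534326 ]
```

View pics/scene0.png

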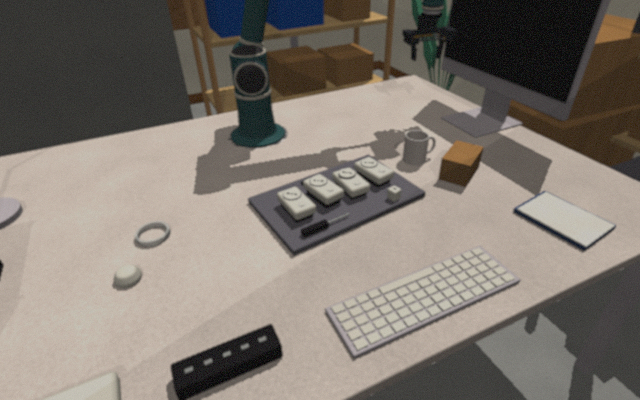

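View pics/side0.png

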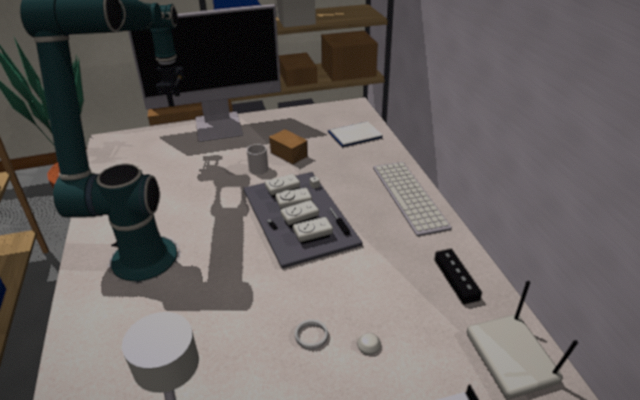

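The scene picture shows the four plugs in a row at about (297,200), (323,186), (350,178) and (373,167), and the side picture agrees. The two cameras differ by about 1 cm, so I'll look from above with the wrist camera.

```bash
cat >> h.py <<'E'
def down(yaw):
    """tool z down, tool x at angle yaw in world"""
    return np.array([0,np.cos(yaw/2),np.sin(yaw/2),0.])
E
python3 - <<'E'
from h import *
for yaw in (0,np.pi/2,-np.pi/2,np.pi): print(yaw, [np.round(q,2) if (q:=inverse_kinematics(p,down(yaw))) is not None else None for p in ([.45,.08,.42],[.51,.22,.24],[.53,-.07,.24])])
yaw=np.pi
q=down(yaw)
s=monitor.get_state()
env.goto([.46,.08,.46],q if abs(inverse_kinematics([.46,.08,.46],q)[5])<2 else down(0))
command_gripper(0.0)
c=cams.read_camera('wrist'); cv2.imwrite('pics/w0.png',c['pixels'])
V=np.array(c['view']);print('cam at',(-V[:3,:3].T@V[:3,3]).round(3),V[:3,:3].round(2))
for d in cams.pinpoint('wrist','top_a'):
    u,v=np.round(d['pixel']).astype(int); z=np.median(c['z_map'][v-2:v+3,u-2:u+3])
    print(np.round(d['pixel'],1),round(d['conf'],2),unproj(c,d['pixel'],z).round(4),unproj(c,d['pixel'],h=.0685).round(4))
s=monitor.get_state();print(s['t'],s['joint_pos'],s['eef_pos'],s['tool_rot'],s['force'],s['grip_width'])
E
```

```text
0 [array([ 0.12, -0.17,  2.03, -0.  ,  1.28,  1.69]), array([ 0.36,  0.2 ,  2.01, -0.  ,  0.93,  1.93]), array([-0.18,  0.16,  2.05, -0.  ,  0.92,  1.39])]
1.5707963267948966 [array([ 0.12, -0.17,  2.03, -0.  ,  1.28,  0.12]), array([ 0.36,  0.2 ,  2.01, -0.  ,  0.93,  0.36]), array([-0.18,  0.16,  2.05, -0.  ,  0.92, -0.18])]
-1.5707963267948966 [None, None, None]
3.141592653589793 [array([ 0.12, -0.17,  2.03, -0.  ,  1.28, -1.45]), array([ 0.36,  0.2 ,  2.01, -0.  ,  0.93, -1.21]), array([-0.18,  0.16,  2.05, -0.  ,  0.92, -1.75])]
cam at [0.39  0.08  0.441] [[-0.    1.   -0.  ]
 [ 0.96  0.    0.27]
 [ 0.27 -0.   -0.96]]
[437.2 189.4] 0.92 [0.4828 0.2126 0.068 ] [0.4827 0.2124 0.0685]
[190.6 226.5] 0.61 [ 0.5271 -0.0687  0.0677] [ 0.5268 -0.0684  0.0685]
[272.4 208.3] 0.58 [0.504  0.0272 0.0714] [0.5049 0.0268 0.0685]
3.9333 [ 1.18820056e-01 -1.69987633e-01  1.95577321e+00  2.14626790e-05
  1.35582444e+00 -1.45196854e+00] [0.46000899 0.07999747 0.45998734] [-9.86358169e-06  6.15241000e-06  1.00000000e+00  9.38118566e-06] [ 0.15116007 -0.36271363 -0.01462475] 0.0004326356764335385
```

View pics/w0.png

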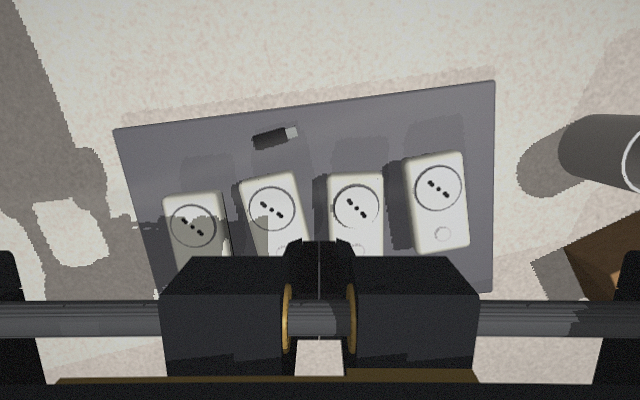

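The wrist picture shows all four discs, at about (193,226), (271,208), (357,205) and (438,188). I'll measure disc and housing heights, then rim-press the likeliest one.

```bash
python3 - <<'E'
from h import *
c=cams.read_camera('wrist')
Z=c['z_map']; vv,uu=np.mgrid[100:260,120:500]; K=c['intrinsics']
n=cv2.undistortPoints(np.stack([uu.ravel(),vv.ravel()],1)[:,None].astype(float),K,np.array(c['distortion']))[:,0]
z=Z[100:260,120:500].ravel(); P=np.c_[n*z[:,None],z]; V=c['view'];P=(P-V[:3,3])@V[:3,:3]
g=cv2.cvtColor(c['pixels'],cv2.COLOR_BGR2GRAY)
for px in ([193,226],[271.5,208.3],[357,205],[438,188.5]):
    p=unproj(c,px,h=.0685); r=np.hypot(*(P[:,:2]-p[:2]).T)
    d=P[(r<.020)&(z>0),2]; h=P[(r>.0275)&(r<.036)&(P[:,2]>.05),2]
    # white housing top centroid to check lateral / axis
    w=P[(P[:,2]>.054)&(np.hypot(*(P[:,:2]-p[:2]).T)<.04)]
    print(p.round(4),'disc',np.median(d).round(4),len(d),'housing',np.median(h).round(4),len(h), 'diff mm',(1e3*(np.median(d)-np.median(h))).round(2), 'std',d.std().round(4))
E
```

```text
[ 0.5262 -0.0656  0.0685] disc 0.0677 887 housing 0.0642 1140 diff mm 3.48 std 0.0008
[0.5049 0.0258 0.0685] disc 0.0711 931 housing 0.0677 1174 diff mm 3.4 std 0.0007
[0.5009 0.1232 0.0685] disc 0.0702 933 housing 0.0626 1075 diff mm 7.64 std 0.0007
[0.4816 0.2132 0.0685] disc 0.0678 979 housing 0.0643 1226 diff mm 3.55 std 0.0008
```

The third disc, at (0.501, 0.123), stands 7.6 mm above its housing and the others about 3.5 mm. I'll confirm it by rocking it at the rim.

```bash
cat > rim.py <<'E'
from h import *
def rim(p,top):
    q=down(np.pi)
    env.goto([p[0],p[1],top+.166+.02],q); env.pause(.2)
    f0=monitor.get_state()['force'][2]
    def st(m): s=monitor.get_state(); print(m,'tip z %.4f'%(s['eef_pos'][2]-.166),'dF',(s['force'][2]-f0).round(2),'t',s['t'])
    st('above')
    env.line_to([p[0],p[1],top+.166+.006],v=.03); st('near')
    z=top+.166+.005
    while z>top+.166-.005:          # small steps, watch force
        env.line_to([p[0],p[1],z],v=.02); env.pause(.05)
        s=monitor.get_state(); st('')
        if abs(s['force'][2]-f0)>4: break
        z-=.0007
    return f0
E
python3 - <<'E'
from rim import *
rim([.5009-.019,.1232],.0702)
c=cams.read_camera('wrist'); cv2.imwrite('pics/rim.png',c['pixels'])
E
```

```text
above tip z 0.0924 dF 0.0 t 5.0333
near tip z 0.0759 dF -0.11 t 5.65
 tip z 0.0753 dF 0.11 t 5.95
 tip z 0.0745 dF -0.05 t 6.25
 tip z 0.0738 dF -0.29 t 6.55
 tip z 0.0731 dF -0.48 t 6.85
 tip z 0.0724 dF -0.12 t 7.15
 tip z 0.0717 dF -0.32 t 7.45
 tip z 0.0710 dF 0.43 t 7.75
 tip z 0.0703 dF -0.31 t 8.05
 tip z 0.0696 dF 0.76 t 8.35
 tip z 0.0689 dF 0.44 t 8.65
 tip z 0.0683 dF 0.52 t 8.95
 tip z 0.0675 dF 0.56 t 9.25
 tip z 0.0671 dF 4.86 t 9.55
```

Force stayed below 1 N until a firm stop 3 mm under the measured top, so I need to check whether the disc is really tilted.

```bash
python3 - <<'E'
from h import *
for n in ('wrist','scene','side'):
    c=cams.read_camera(n)
    vv,uu=np.mgrid[0:400,0:640]
    nn=cv2.undistortPoints(np.stack([uu.ravel(),vv.ravel()],1)[:,None].astype(float),c['intrinsics'],np.array(c['distortion']))[:,0]
    z=c['z_map'].ravel(); P=np.c_[nn*z[:,None],z]; V=c['view'];P=(P-V[:3,3])@V[:3,:3]
    r=np.hypot(P[:,0]-.5009,P[:,1]-.1232); m=(r<.023)&(z>0)&(P[:,2]<.08)&(P[:,2]>.06)
    if m.sum()>10:
        A=np.c_[P[m,:2]-[.5009,.1232],np.ones(m.sum())]; print(n,m.sum(),np.linalg.lstsq(A,P[m,2],rcond=None)[0].round(4))
    im=c['pixels']
    if n=='wrist': cv2.imwrite('pics/rimw.png',im)
s=monitor.get_state();print(s['force'],s['eef_pos'],s['t'])
E
```

```text
wrist 137 [0.1625 0.01   0.0702]
scene 92 [-0.0486  0.026   0.0711]
side 38 [-0.0118 -0.2365  0.0658]
[-1.49587927 -0.31886718  5.42570731] [0.4819547  0.12321644 0.23306013] 9.75
```

View pics/rimw.png

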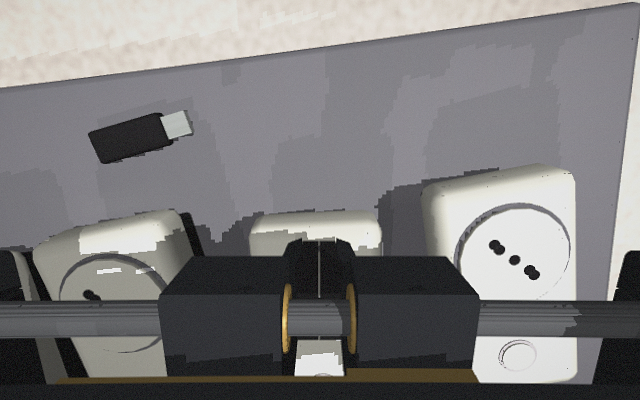

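The picture shows the fingertips at (320,240) on the robot-side rim of the third disc. The depth fit gives a slope of 0.16 rad about its centre at 70.2 mm, so it has rocked. Next I release it and press the middle.

```bash
python3 - <<'E'
from h import *
def st(m): s=monitor.get_state(); print(m,'tip z %.4f'%(s['eef_pos'][2]-.166),'F',s['force'].round(2),'t',s['t'])
x,y=.5009,.1232
env.line_to([.4819,y,.2562],v=.06); env.pause(.3)
env.line_to([x,y,.2562],v=.06); 
env.line_to([x,y,.2392],v=.04); env.pause(.2); st('near')
z=.2375
f0=monitor.get_state()['force'][2]
while z>.226:
    env.line_to([x,y,z],v=.02); env.pause(.05); st('')
    if monitor.get_state()['force'][2]-f0>17: break
    z-=.0008
env.line_to([x,y,.2762],v=.06); st('up')
env.goto([.46,.08,.46],down(np.pi)); env.pause(.2)
c=cams.read_camera('wrist'); cv2.imwrite('pics/w1.png',c['pixels'])
vv,uu=np.mgrid[100:260,120:500]
n=cv2.undistortPoints(np.stack([uu.ravel(),vv.ravel()],1)[:,None].astype(float),c['intrinsics'],np.array(c['distortion']))[:,0]
zz=c['z_map'][100:260,120:500].ravel(); P=np.c_[n*zz[:,None],zz]; V=c['view'];P=(P-V[:3,3])@V[:3,:3]
for p in ([.5262,-.0656],[.5049,.0258],[x,y],[.4816,.2132]):
    r=np.hypot(*(P[:,:2]-p).T); m=(r<.02)&(zz>0)
    h=P[(r>.0275)&(r<.036)&(P[:,2]>.05),2]
    A=np.c_[P[m,:2]-p,np.ones(m.sum())]; k=np.linalg.lstsq(A,P[m,2],rcond=None)[0]; print(k.round(4),'above housing',(k[2]-np.median(h)).round(4))
st('end')
E
```

```text
near tip z 0.0735 F [-0.24  0.29  0.21] t 11.8333
 tip z 0.0715 F [-0.31  1.07  0.03] t 12.1333
 tip z 0.0706 F [ 0.13  1.08 -0.85] t 12.4333
 tip z 0.0699 F [ 0.27 -0.35  0.09] t 12.7333
 tip z 0.0694 F [-1.3 -0.3  4.1] t 13.0333
 tip z 0.0690 F [-2.54  0.21  6.66] t 13.3333
 tip z 0.0684 F [-2.12 -0.36  8.62] t 13.6333
 tip z 0.0677 F [-3.17  0.35  8.88] t 13.9333
 tip z 0.0669 F [-3.46 -1.93  8.44] t 14.2333
 tip z 0.0661 F [-2.2   0.17  8.23] t 14.5333
 tip z 0.0655 F [-4.18 -1.2  10.59] t 14.8333
 tip z 0.0655 F [-5.84 -1.21 16.25] t 15.1333
 tip z 0.0655 F [-7.95 -1.83 20.78] t 15.4333
up tip z 0.1099 F [0.05 0.19 0.6 ] t 16.375
[ 0.0093 -0.0034  0.0677] above housing 0.0035
[ 0.0004 -0.0027  0.0711] above housing 0.0035
[ 0.001  -0.0003  0.0663] above housing 0.0037
[0.0022 0.0004 0.0679] above housing 0.0036
end tip z 0.2917 F [-0.05 -0.14 -0.4 ] t 17.4167
```

View pics/w1.png

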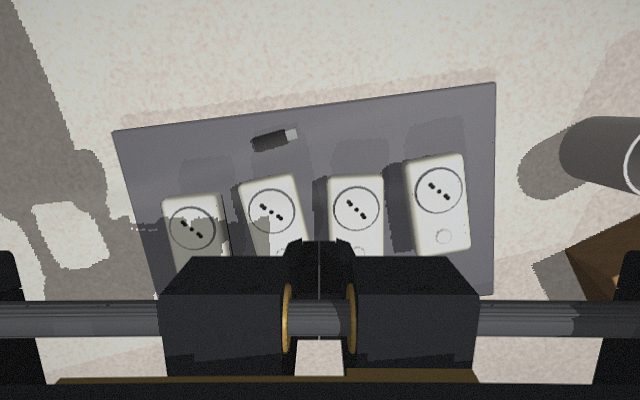

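The third insert, at (357,208), now sits 3.7 mm above its housing like the others, with a slope under 0.002. Nothing else has moved.

```bash
python3 -c "
from h import *
print(job_done())"
```

```text
the job is handed in; nothing more can be done
None
```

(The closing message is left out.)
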